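Pocket two nuts in a lidded parts case

ROBOT

A 7-joint arm with a two-finger parallel gripper is mounted at the origin on the work surface. World frame = base frame: x ahead of the robot, y to its left, z up, the work surface at z = 0. Lengths are in m, angles in rad, forces in N, time in s.
With the tool pointing down it reaches from about 0.4 to 0.9 m from the base axis. Payload 5.5 kg.
Tool frame: the origin (TCP) lies midway between the tips of the shut fingers; the grasp point (between the pads) lies 19 mm behind it (manip.grip_depth is the distance from the TCP to the grasp point, in m); z points along the fingers, y is the line along which they close (so a half turn about z gives the same grasp; the last joint's range is limited). The gripper opens to 92 mm and grips with 3 to 60 N. Pads are 19 mm wide; open, the fingers measure 130 mm over their backs; the gripper's body (75 mm by 190 mm) begins 47 mm behind the grasp point.
Start: joints at [1.426, 0.501, -0.427, 1.55, 0.221, 1.138, -0.21], TCP at [0.258, -0.597, 0.227] pointing down, gripper open.
Joint ranges: [-2.88, 2.88], [-0.31, 2.03], [-1.54, 1.56], [0.2, 2.42], [-1.41, 4.55], [0.19, 2.02], [-2.57, 2.57]. Speed limits (rad/s): [2.57, 2.57, 3.14, 3.14, 3.14, 3.14, 3.14].

INTERFACE

Orientations are given as a unit quaternion [x, y, z, w].
In Python, from bench import manip, effector, viewer gives the robot as it stands. Calls block until the motion is done:
- manip.move_pose(position, orientation): joint-space move of the TCP to a pose.
- manip.servo_line(position, ori=None, vel=0.15): straight line of the TCP; ori=None keeps the orientation; vel is the mean speed in m/s.
- manip.movej(angles): joint-space move.
- effector.open_jaws() and effector.close(f_grip=None): open the fingers fully, or close them until they stop; f_grip is the grip in N (None keeps the last).
- manip.sleep(seconds).
- manip.solve_ik(position, orientation): joint angles nearest the present ones, or None.
- viewer.get_image(name): name is "side" or "top" or "wrist"; returns the picture (384x512x3 uint8, red, green, blue); there is no depth.
- viewer.get_calibration(name): a dict with "vfov" (degrees; the focal length in pixels is half the picture's height over the tangent of half this angle, whatever the lens; pixels are square), "cx", "cy" (the principal point, pixels), "eye" and "attitude" of the camera in the world. Camera axes: x right, y down, z forward; pixel columns grow to the right and rows downward; lengths in m; the calibration is good to about 2 mm. A picture is of the moment at which its call begins: read the wrist's pose just before it. get_calibration takes no time and is no camera call; for the wrist camera it gives the pose at the moment of the call.
A pose or a line that the arm cannot do raises manip.PlanningError and nothing moves.
- manip.hand_in(): hands the job in; it is judged then, once.
Readings, each from a call of its own:
- manip.current_clock(): time.
- manip.current_q(): joint angles.
- manip.current_joint_velocities(): joint speeds.
- manip.current_tau(): joint torques, N m.
- manip.current_tool_pos(): TCP position.
- manip.current_tcp_rot(): TCP orientation.
- manip.current_force(): force on the tool from outside, world axes, zero at the start.
- manip.current_wrist_torque(): the same for the moment, N m.
- manip.current_finger_gap(): finger opening in m.
- manip.current_gripper_force(): force on a finger pad.
Only numpy, scipy, OpenCV 4.12 (cv2) and the standard library are available. Lean on these libraries where they do the work, as an engineer would, in place of code of your own. Each camera call takes 0.05 s, during which the arm holds its last target. There are 200 camera calls.

TASK

Lift the clear lid of the parts case by its bar handle to at least 50 degrees, let go of it and wait a couple of seconds to see that its friction hinge holds it up. With the lid standing open, nudge each of the two steel nuts along the plate it lies on, without lifting it out of the case, until it drops flat into the round pocket of that plate (big nut in the wide pocket, small nut in the narrow one). Then shut the lid fully, let go, and leave the coil and the dial knob in the case and everything else on the bench where they are.

Things in the scene. Friction and masses are not known exactly. Their poses are not given: they have to be found in the camera images.
- case: Fixed open case of grey painted sheet, 225 (x) x 312 (y) x 36 mm high, walls 5 mm thick. Origin: centre of its underside, on the bench; its x axis points from the handle side to the hinge side, y along the hinge, z up. Its floor inside is two equal plates side by side along y, their tops level 15 mm above the bench (walls stand 21 mm above them).
- lid (a joint): Angle of the clear plastic lid, rad: 0 shut, grows as the handle side swings up, stop at 1.15 (so the open lid always leans over the plates and the tool must lean back towards the handle side to work under it). The lid is a plate 225 x 312 x 6 mm, about 0.3 kg, lying on the case's rim, with a friction hinge along its far (+x) edge that holds it at any angle; it takes about 4 N at the handle to lift it and about 2 N to lower it. It starts shut or a few degrees ajar.
- lid_hinge (a point): Middle of the lid's hinge axis, fixed to the case: 112.5 mm along the case's +x from its centre, 36 mm above the bench. The axis runs along the case's y.
- lid_handle (a point): Middle of the lid's handle, a round steel bar 10 mm thick and 100 mm long along the lid's y, carried on two arms in the plane of the lid 45 mm out from its front edge; free all round. 270 mm from the hinge axis; moves with the lid; when shut its middle is 40 mm above the bench.
- plate_big: Fixed grey plastic plate in the case, 214 x 150 x 11 mm, with the wide pocket. Origin: centre of its underside, 4 mm above the bench; axes as the case's. It may be the left or the right plate.
- plate_big_hole0 (a point): Centre of the mouth of the wide pocket: round, 51 mm diameter, 5 mm deep, its floor black, in the top of the plate 55 mm along its +x from its centre, so about 57 mm from the hinge axis.
- plate_small: As plate_big but with the narrow pocket; on the other side of the case.
- plate_small_hole0 (a point): Centre of the mouth of the narrow pocket: round, 36 mm diameter, 5 mm deep, its floor black, placed in its plate like the wide one.
- nut_big: Loose steel hexagon nut, 36 mm across flats, 18 mm high, about 110 g, lying flat on the plate with the wide pocket, 65 to 85 mm nearer the handle side than the pocket and up to 20 mm to its side. Origin: centre of its underside (15 mm above the bench on the plate, 10 mm when in the pocket), z up along its bore.
- nut_small: Loose steel hexagon nut, 24 mm across flats, 12 mm high, about 35 g, lying likewise on the plate with the narrow pocket. Origin: centre of its underside, z up.
- coil: Bystander: loose small copper coil in a dark core, 24 x 26 x 18 mm, lying in the case midway between the two pockets. Origin: centre of its underside.
- dial: Bystander: loose aluminium dial knob, 24 mm diameter, 16 mm high, lying in the case in the middle near the handle side. Origin: centre of its underside.
- driver: Bystander: screwdriver lying on the bench to the left of the case. Origin: underside.
- spool: Bystander: yellow spool, 60 mm diameter, 36 mm high, on the bench to the left.
- spray: Bystander: white spray can, 52 mm diameter, 170 mm high, standing on the bench to the right.
- cup: Bystander: white mug, 72 mm diameter, 85 mm high, on the bench to the right.
- board: Bystander: green circuit board 90 x 130 mm lying on the bench to the right, parts on it up to 28 mm high.

How it is judged:
By the outcome, as a careful person would: the job done as asked, in the order asked, and still so for the second after the job is handed in, with the robot touching nothing.
It also fails if it takes over 69 s, if anything falls off the work surface, if the arm or the gripper's body presses on something with over 40 N, if the wrist force passes 120 N, or if a joint passes its speed limit or range.

## Working session

There is one attempt and no reset: what is moved stays moved. The work goes in short steps, each a Python script; the robot and the scene stay as the last script left them, time stands still between calls to the robot, and variables do not carry over. Pictures are saved under pics/ and viewed, at most 10 in all, crops included, and the job is handed in when it is done.

```bash
mkdir -p pics; ls
python3 - <<'E'
from bench import manip, effector, viewer
import cv2
for n in("top","side"):
    im=viewer.get_image(n); cv2.imwrite(f"pics/{n}0.png",im[:,:,::-1]); print(n,viewer.get_calibration(n))
print(manip.current_tool_pos(),manip.current_tcp_rot(),manip.current_clock(),manip.grip_depth)
E
```

```text
pics
top {'vfov': 54.769980067695656, 'cx': 249.74784761274537, 'cy': 195.03492781825506, 'eye': array([ 0.48687488, -0.02146041,  0.96419509]), 'attitude': array([ 0.70657724, -0.70524457,  0.0347543 , -0.0465922 ])}
side {'vfov': 53.32149107224805, 'cx': 255.10537815274785, 'cy': 190.2185655112027, 'eye': array([-0.0190559 , -0.68707894,  0.54835259]), 'attitude': array([ 0.80531636, -0.31564244,  0.18220477, -0.46758618])}
[ 0.25751802 -0.59613632  0.22579798] [ 9.79275748e-01  2.02529707e-01 -1.53713024e-04 -8.38491125e-04] 0.1 0.0188
```

View pics/top0.png

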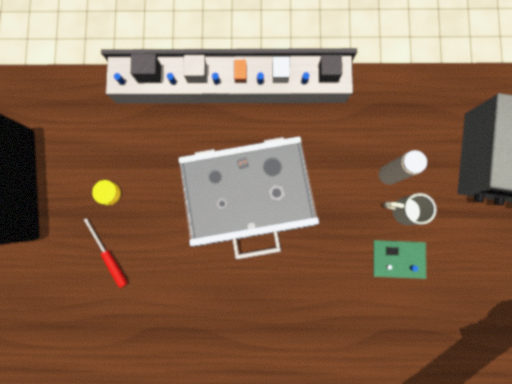

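View pics/side0.png

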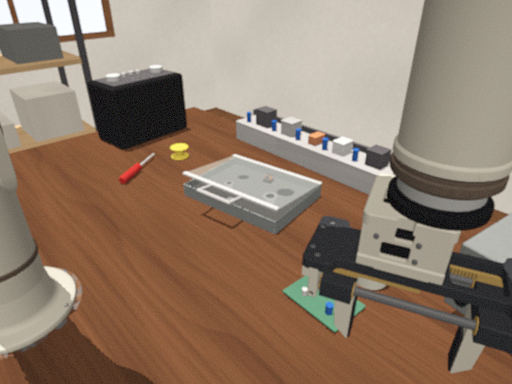

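The top view shows the case near the centre. The wide pocket is at (272,167), the narrow one at (215,177), the nuts at (277,193) and (222,203), and the handle bar at (257,254). The side view shows the lid shut or slightly ajar, with the handle facing the robot. Next I'll measure the case pose.

```bash
cat > h.py <<'E'
import numpy as np, cv2
from scipy.spatial.transform import Rotation as R
from bench import manip, effector, viewer
def ray(c,uv):
    f=192/np.tan(np.radians(c['vfov']/2))
    d=R.from_quat(c['attitude']).apply([(uv[0]-c['cx'])/f,(uv[1]-c['cy'])/f,1]); return np.array(c['eye']),d
def onz(c,uv,z):
    e,d=ray(c,uv); return e+d*(z-e[2])/d[2]
def proj(c,p):
    f=192/np.tan(np.radians(c['vfov']/2))
    q=R.from_quat(c['attitude']).inv().apply(np.array(p)-c['eye']); return np.array([c['cx']+f*q[0]/q[2],c['cy']+f*q[1]/q[2]])
E
python3 - <<'E'
from h import *
im=cv2.imread("pics/top0.png"); c=viewer.get_calibration("top")
g=cv2.cvtColor(im,cv2.COLOR_BGR2GRAY); x0,y0,x1,y1=165,130,330,265
cv2.imwrite("pics/crop0.png",cv2.resize(im[y0:y1,x0:x1],None,fx=4,fy=4,interpolation=cv2.INTER_CUBIC))
def centre(m,u,v,r):
    M=np.zeros_like(m);cv2.circle(M,(u,v),r,255,-1);mm=cv2.moments(cv2.bitwise_and(m,M),True);return mm['m10']/mm['m00'],mm['m01']/mm['m00'],mm['m00']
dark=((g<120)*255).astype(np.uint8)
for n,(u,v) in dict(big=(272,167),small=(215,177)).items():
    t=centre(dark,u,v,14); print(n,t,onz(c,t[:2],.0105))
hsv=cv2.cvtColor(im,cv2.COLOR_BGR2HSV)
for n,(u,v),r,z in(("nb",(277,193),11,.033),("ns",(222,203),8,.027)):
    bg=g[v-14:v+14,u-14:u+14]; 
    m=((g>np.median(bg)+20)*255).astype(np.uint8); t=centre(m,u,v,r); print(n,np.median(bg),t,onz(c,t[:2],z))
E
```

```text
big (271.9347826086956, 166.70652173913044, 184.0) [ 0.67164687 -0.06303627  0.0105    ]
small (214.725, 176.5875, 80.0) [0.64551263 0.08624203 0.0105    ]
nb 167.0 (277.8888888888889, 192.27777777777777, 36.0) [ 0.60161591 -0.07683256  0.033     ]Traceback (most recent call last):
  File "<stdin>", line 13, in <module>
  File "<stdin>", line 6, in centre
ZeroDivisionError: float division by zero
```

View pics/crop0.png

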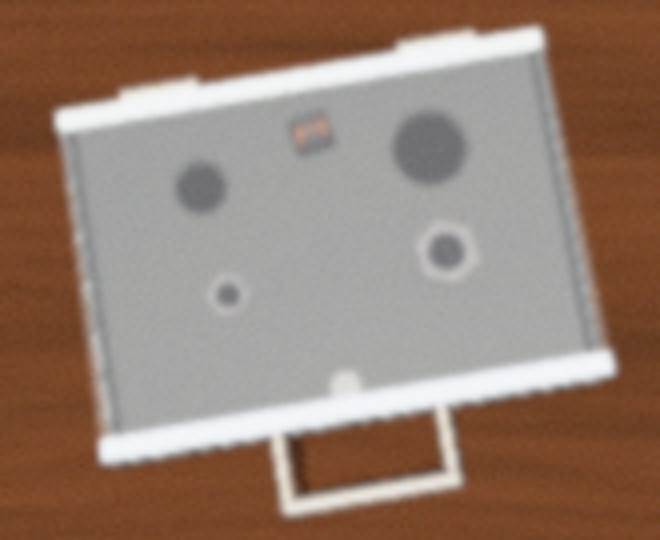

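The crop shows the narrow pocket on the left at (201,187), with its nut at (228,295). The wide pocket is on the right at (430,148), with its nut at (447,251). The coil is at (312,132), the dial at (345,383), and the bar runs from (290,508) to (460,480). The pockets are 151.6 mm apart, which matches the given sizes. Next I'll set the case frame, the lid angle and the IK feasibility.

```bash
cat >> h.py <<'E'
PB=np.array([.67165,-.06304]);PS=np.array([.64551,.08624])
Y=np.append(PS-PB,0);Y/=np.linalg.norm(Y);Z=np.array([0,0,1.]);X=np.cross(Y,Z)
C=np.append((PB+PS)/2,0)-.055*X   # case origin
H=C+.1125*X+.036*Z
def bar(th): # lid_handle
    r=np.array([-.27,.004]); c,s=np.cos(th),np.sin(th)
    return H+X*(r[0]*c+r[1]*s)+Z*(-r[0]*s+r[1]*c)
def ori(a,mode,s=1): # a: elevation deg of fingers below +X; mode 'bar' closes in xz plane, 'nut' along case y
    a=np.radians(a); d=np.cos(a)*X-np.sin(a)*Z; n=np.sin(a)*X+np.cos(a)*Z
    y=s*(n if mode=='bar' else Y); return R.from_matrix(np.c_[np.cross(y,d),y,d]).as_quat(), d
def case(p): 
    p=np.asarray(p)-C; return np.array([p@X,p@Y,p[2]])
def world(x,y,z): return C+x*X+y*Y+z*Z
E
python3 - <<'E'
from h import *
np.set_printoptions(precision=4,suppress=True)
T=viewer.get_calibration("top");S=viewer.get_calibration("side")
print("X",X,"C",C,"H",H)
for t in (0,.05,.1,.15):
    b=bar(t); print(t,b,*[proj(c,b+s*Y) for c in(T,S) for s in(-.05,.05)])
cr=lambda u,v:(165+(u+.5)/4-.5,130+(v+.5)/4-.5)
for n,uv,z in(("nb",cr(447,251),.027),("ns",cr(228,295),.022),("coil",cr(312,132),.033),("dial",cr(345,383),.031),("case corner L",cr(60,112),.042),("R",cr(540,30),.042)):
    print(n,case(onz(T,uv,z)))
for th in(0,.1,1.12):
  for a in(68,60):
    for s in(1,-1):
        o,d=ori(a,'bar',s); q=manip.solve_ik(bar(th)+.009*d,o); print('bar',th,a,s,q is not None and np.round(q,2))
for x in(-.016,.055):
  for y in(-.0757,.0757):
   for a in(55,60):
    for s in(1,-1):
        o,d=ori(a,'nut',s); q=manip.solve_ik(world(x,y,.022),o); print('nut',x,y,a,s,q is not None and np.round(q,2))
E
```

```text
X [ 0.985   0.1725 -0.    ] C [0.6044 0.0021 0.    ] H [0.7152 0.0215 0.036 ]
0 [ 0.4493 -0.0251  0.04  ] [277.3712 249.795 ] [237.3969 256.7304] [228.279  213.9685] [198.5919 200.9531]
0.05 [ 0.4498 -0.025   0.0535] [277.6506 249.7518] [237.0841 256.7899] [228.2203 209.1641] [198.3428 196.3247]
0.1 [ 0.451  -0.0248  0.0669] [277.8871 249.4265] [236.7162 256.5694] [228.3463 204.1896] [198.2812 191.5444]
0.15 [ 0.4528 -0.0244  0.0803] [278.078  248.8073] [236.2919 256.0567] [228.6602 199.0626] [198.4105 186.6286]
nb [-0.0153 -0.0739  0.027 ]
ns [-0.0186  0.0684  0.022 ]
coil [ 0.0742 -0.0022  0.033 ]
dial [-0.0869  0.0042  0.031 ]
case corner L [0.1128 0.1535 0.042 ]
R [ 0.1123 -0.1562  0.042 ]
bar 0 68 1 False
bar 0 68 -1 False
bar 0 60 1 False
bar 0 60 -1 False
bar 0.1 68 1 False
bar 0.1 68 -1 False
bar 0.1 60 1 False
bar 0.1 60 -1 False
bar 1.12 68 1 [ 0.84  0.24 -0.96  1.95  0.25  0.69 -0.06]
bar 1.12 68 -1 [-1.01  0.24  1.15  2.   -0.49  0.72 -2.56]
bar 1.12 60 1 [ 1.1   0.22 -1.2   2.06  0.3   0.49 -0.09]
bar 1.12 60 -1 [-1.07  0.13  1.17  2.11 -0.49  0.51 -2.53]
nut -0.016 -0.0
[... 357 characters left out ...]
0.42  2.35  2.69  0.42  2.14]
nut -0.016 0.0757 60 1 [ 0.44  0.65 -0.71  2.29  2.13  0.41 -0.37]
nut -0.016 0.0757 60 -1 [ 0.01  0.53 -0.21  2.3   2.73  0.22  2.02]
nut 0.055 -0.0757 55 1 [ 1.12  1.25 -1.31  2.1   1.98  0.8   0.52]
nut 0.055 -0.0757 55 -1 [ 0.33  0.64 -0.21  2.12  3.59  0.2   1.48]
nut 0.055 -0.0757 60 1 [ 0.82  0.83 -0.86  2.04  1.7   0.36  0.44]
nut 0.055 -0.0757 60 -1 [ 1.08  1.21 -1.31  2.04  1.8   0.83 -2.52]
nut 0.055 0.0757 55 1 [ 0.82  1.24 -1.31  2.17  2.09  0.98  0.14]
nut 0.055 0.0757 55 -1 [ 0.19  0.64 -0.42  2.19  2.51  0.33  2.33]
nut 0.055 0.0757 60 1 [ 0.38  0.7  -0.67  2.12  1.91  0.37 -0.13]
nut 0.055 0.0757 60 -1 [-0.56  0.64  0.47  2.15  4.18  0.27  0.4 ]
```

Run:
```python
from h import *
im=cv2.imread("pics/side0.png"); cv2.imwrite("pics/crop1.png",cv2.resize(im[150:240,175:330],None,fx=5,fy=5,interpolation=cv2.INTER_CUBIC))
for th in(0,.1,.5):
  for a in(70,74,78,82,90):
    for b in(-30,-15,0,15,30):
     for s in(1,-1):
        o,d=ori(a,'bar',s); r=R.from_rotvec(np.radians(b)*(np.sin(np.radians(a))*X+np.cos(np.radians(a))*Z)); o=(r*R.from_quat(o)).as_quat()
        q=manip.solve_ik(bar(th)+.007*r.apply(d),o)
        if q is not None: print(th,a,b,s,np.round(q,2))
```

```text
0 70 -30 1 [ 0.26  0.67 -0.83  2.41  1.61  1.06 -1.8 ]
0 70 15 1 [ 0.99  0.57 -0.78  2.34 -0.03  0.2   0.57]
0 70 15 -1 [ 0.81  0.5  -0.58  2.34 -0.6   0.23 -2.03]
0 70 30 1 [ 1.2   0.78 -0.88  2.2  -0.1   0.45  0.83]
0 70 30 -1 [ 0.93  0.64 -0.54  2.21 -0.64  0.53 -1.82]
0 74 -30 1 [ 0.31  0.69 -0.87  2.37  1.53  1.08 -1.67]
0 74 -30 -1 [ 0.3   0.69 -0.87  2.37  1.53  1.08  1.47]
0 74 0 1 [ 0.63  0.44 -0.66  2.38  1.02  0.23 -0.75]
0 74 0 -1 [-0.35  0.39  0.45  2.41 -1.18  0.24 -1.79]
0 74 15 1 [ 0.95  0.57 -0.77  2.29  0.09  0.29  0.4 ]
0 74 15 -1 [ 0.71  0.48 -0.5   2.3  -0.45  0.31 -2.23]
0 74 30 1 [ 1.17  0.79 -0.89  2.16  0.01  0.52  0.67]
0 74 30 -1 [ 0.86  0.63 -0.5   2.17 -0.56  0.58 -1.96]
0 78 -30 1 [ 0.24  0.64 -0.78  2.32  1.41  1.01 -1.54]
0 78 -30 -1 [ 0.47  0.84 -1.09  2.32  1.52  1.28  1.59]
0 78 -15 1 [-0.03  0.4  -0.21  2.37  1.11  0.39 -1.11]
0 78 -15 -1 [ 0.85  0.9  -1.3   2.35  1.53  1.13  1.83]
0 78 0 1 [ 0.45  0.41 -0.47  2.33  0.55  0.27 -0.31]
0 78 0 -1 [-0.1   0.37  0.14  2.35 -0.41  0.23 -2.55]
0 78 15 1 [ 0.92  0.58 -0.78  2.24  0.19  0.39  0.27]
0 78 15 
[... 5935 characters left out ...]
  -0.74  0.96 -2.16]
0.5 82 30 1 [ 1.17  0.62 -1.05  1.97 -0.01  0.9   0.41]
0.5 82 30 -1 [ 0.7   0.41 -0.42  1.99 -0.44  0.96 -2.34]
0.5 90 -30 1 [ 0.59  0.72 -1.28  2.05  1.13  1.47 -1.04]
0.5 90 -30 -1 [ 0.6   0.74 -1.3   2.05  1.14  1.49  2.1 ]
0.5 90 -15 1 [ 0.75  0.54 -1.19  2.04  0.85  1.14 -0.7 ]
0.5 90 -15 -1 [ 0.8   0.62 -1.3   2.04  0.92  1.21  2.38]
0.5 90 0 1 [ 0.82  0.44 -1.02  2.01  0.46  0.95 -0.26]
0.5 90 0 -1 [-0.86  0.42  1.03  2.06 -0.45  0.91 -2.55]
0.5 90 15 1 [ 0.94  0.5  -0.97  1.95  0.19  0.95  0.08]
0.5 90 15 -1 [-0.56  0.45  0.91  2.   -0.67  1.1  -2.26]
0.5 90 30 1 [ 1.11  0.71 -1.08  1.88  0.13  1.04  0.2 ]
0.5 90 30 -1 [ 0.62  0.46 -0.39  1.9  -0.35  1.07 -2.51]
```

View pics/crop1.png

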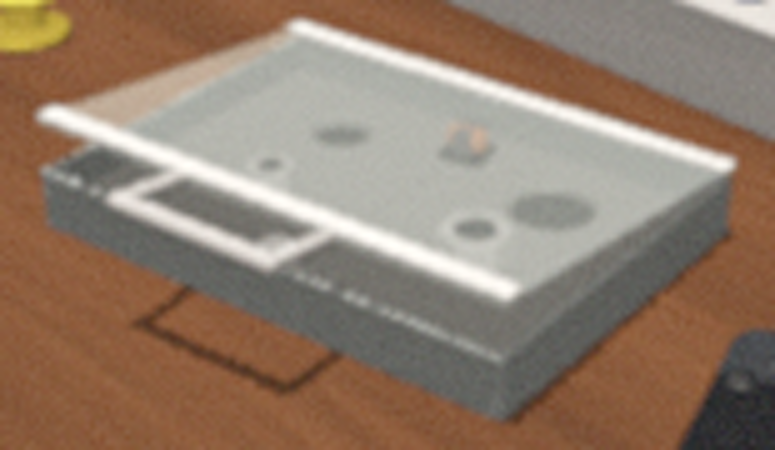

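The side crop shows the lid ajar, with the bar's outer corners at (115,198) and (265,265). That gives a lid angle of about 0.12 rad and a bar height of about 72 mm. I'll go for the grasp and then lift.

```bash
cat >> h.py <<'E'
def st(m=""):
    print(m,"t%.1f"%manip.current_clock(),"case",np.round(case(manip.current_tool_pos())*1e3,1),"F",np.round(manip.current_force(),1),"gap%.1f"%(manip.current_finger_gap()*1e3),flush=True)
E
python3 - <<'E'
from h import *
o,d=ori(76,'bar'); b=bar(.12)
manip.move_pose(b-.07*d,o); st("pre")
manip.servo_line(b+.009*d,vel=.12); st("at")
effector.close(20); st("grip")
cv2.imwrite("pics/side1.png",viewer.get_image("side")[:,:,::-1])
E
```

```text
pre t2.2 case [-171.5   -1.   140.5] F [-0.5  0.3  1. ] gap92.0
at t3.1 case [-152.6    0.    63.8] F [ 0.3 -0.1 -0.6] gap91.5
grip t4.3 case [-1.517e+02  1.000e-01  6.400e+01] F [ 4.3  0.7 -2. ] gap9.3
```

View pics/side1.png

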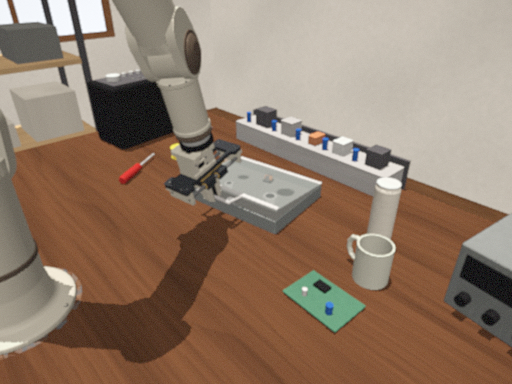

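The fingers are closed on the bar: the gap is 9.3 mm, and the side view shows the gripper at about (205,175) over the handle. Now I'll lift.

Run:
```python
from h import *
p0=manip.current_tool_pos(); o,d=ori(76,'bar'); off=p0-.009*d-bar(.12); print(np.round(off*1e3,1))
for th in np.linspace(.12,1.12,8)[1:]:
    a=76 if th<.45 else np.interp(th,[.45,1.12],[76,66])
    o,d=ori(a,'bar'); manip.servo_line(bar(th)+off+.009*d,ori=o,vel=.15); st("%.2f"%th)
effector.open_jaws()
manip.servo_line(manip.current_tool_pos()-.09*d,vel=.2); st("released")
manip.sleep(1.2)
for n in("top","side"): cv2.imwrite(f"pics/{n}2.png",viewer.get_image(n)[:,:,::-1])
cv2.imwrite("pics/v2.png",np.hstack([cv2.imread(f"pics/{n}2.png")[100:384,80:440] for n in("top","side")]))
```

```text
[1.2 0.3 0.5]
0.26 t4.8 case [-1.442e+02  1.000e-01  1.015e+02] F [-0.1  1.3  0.5] gap9.4
0.41 t5.2 case [-1.32e+02  1.00e-01  1.37e+02] F [-3.3 -0.2  1.8] gap9.0
0.55 t5.6 case [-1.151e+02  1.000e-01  1.705e+02] F [-9.7  0.1  6.7] gap8.7
0.69 t6.0 case [-9.340e+01  1.000e-01  2.009e+02] F [-19.3  -1.8  17.8] gap9.6
0.83 t6.4 case [-6.420e+01  1.000e-01  2.298e+02] F [-21.8  -1.8  27.6] gap9.2
0.98 t6.8 case [-2.95e+01 -2.00e-01  2.55e+02] F [-5.4 -0.1 11.6] gap9.5
1.12 t7.2 case [ 4.000e+00 -2.000e-01  2.731e+02] F [ 1.9 -0.9  0.2] gap9.3
released t9.4 case [-33.6  -0.7 355. ] F [-1.3 -0.3 -0.4] gap91.9
```

View pics/v2.png

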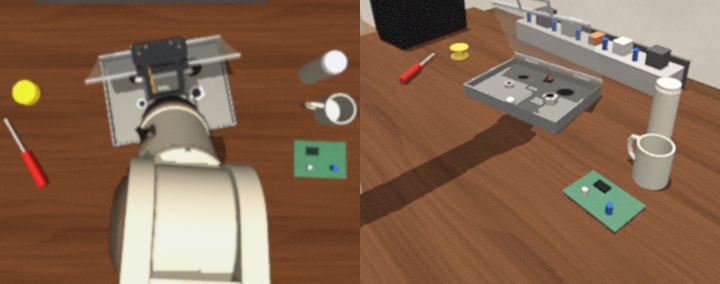

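The lid stands open and holds by itself. In the side half the case is at about (533,93), and the nuts, coil and dial are undisturbed. Next I'll move to a view pose in front of the big nut, under the lid.

Run:
```python
from h import *
o,d=ori(58,'nut')
manip.servo_line(world(-.16,-.03,.34),vel=.25); st()
g=world(-.017,-.0739,.023)
manip.move_pose(g-.12*d,o); st("view")
c=viewer.get_calibration("wrist"); im=viewer.get_image("wrist"); cv2.imwrite("pics/w3.png",im[:,:,::-1])
import pickle; pickle.dump(c,open("w3.pkl","wb"))
for n,p in(("nb",world(-.0153,-.0739,.033)),("PB",world(.055,-.0758,.010)),("coil",world(.074,-.002,.033))): print(n,proj(c,p))
cv2.imwrite("pics/side3.png",viewer.get_image("side")[:,:,::-1])
cv2.imwrite("pics/v3.png",np.hstack([cv2.imread("pics/w3.png"),cv2.imread("pics/side3.png")[80:464,80:360]]) if 0 else cv2.imread("pics/w3.png"))
```

```text
t12.5 case [-159.7  -29.9  340.1] F [0.4 0.6 0.7] gap91.9
view t14.2 case [-80.7 -74.5 124.8] F [ 0.2  0.5 -0.1] gap92.1
nb [256.26971299 200.23696022]
PB [254.74583383 223.69298416]
coil [313.15801032 247.45454723]
```

View pics/v3.png

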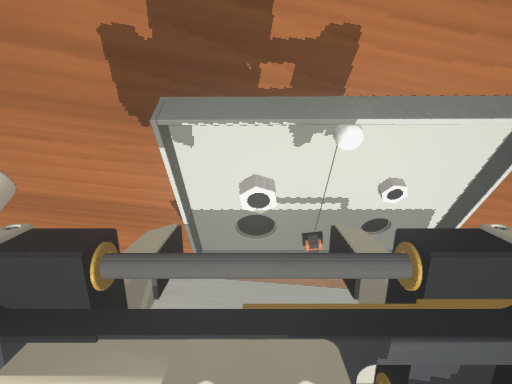

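The wrist view shows the big nut's bore at (258.5,200), the wide pocket at (256,226), the small nut's bore at (394,194) and the narrow pocket at (376,225). All are close to the predictions. I'll refine by ray casting, then slide the big nut in.

Run:
```python
from h import *
import pickle; c=pickle.load(open("w3.pkl","rb")); np.set_printoptions(precision=4,suppress=True)
nb=case(onz(c,(258.5,200),.033)); pb=case(onz(c,(256,225.5),.0145))
ns=case(onz(c,(394,194),.027)); ps=case(onz(c,(376,225),.0145))
print(nb,pb,ns,ps)
if abs(nb[0]+.0153)>.012 or abs(nb[1]+.0739)>.01: raise SystemExit
o,d=ori(58,'nut')
g=world((nb[0]-.0153)/2-.004,(nb[1]-.0739)/2,.0225)
manip.servo_line(g,ori=o,vel=.12); st("at")
effector.close(6); st("grip")
cv2.imwrite("pics/w4.png",viewer.get_image("wrist")[:,:,::-1])
```

```text
[-0.0157 -0.0716  0.033 ] [ 0.0528 -0.0742  0.0145] [-0.0184  0.068   0.027 ] [0.0515 0.0755 0.0145]
at t15.4 case [-19.5 -72.9  23.1] F [ 0.8 -0.4  0.9] gap91.6
grip t16.3 case [-19.5 -72.8  22.5] F [ 0.4 -0.  -0.2] gap36.7
```

View pics/w4.png

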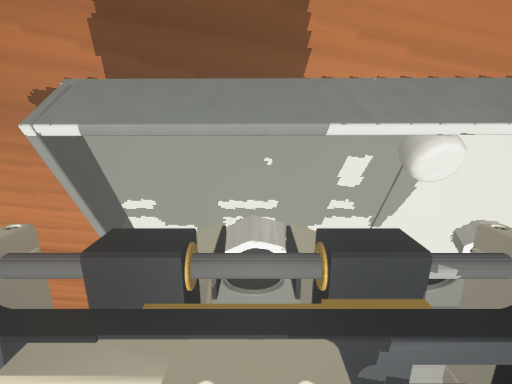

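Run:
```python
from h import *
o,d=ori(58,'nut')
p=manip.current_tool_pos()
manip.servo_line(world(.048,-.075,p[2]),ori=o,vel=.08); st("slid")
effector.open_jaws(); st("open")
p=manip.current_tool_pos()
manip.servo_line(p-.13*d,vel=.2); st("back")
cv2.imwrite("pics/w5.png",viewer.get_image("wrist")[:,:,::-1])
c=viewer.get_calibration("wrist"); import pickle; pickle.dump(c,open("w5.pkl","wb"))
print(proj(c,world(.0545,-.075,.028)),proj(c,world(.0545,-.075,.015)))
```

```text
slid t17.4 case [ 47.3 -74.8  22. ] F [-0.4 -0.1 -2. ] gap36.9
open t18.4 case [ 48.  -75.   22.5] F [ 0.4  0.9 -0.1] gap91.4
back t19.2 case [-21.  -75.5 132.5] F [-0.6 -0.3  0.5] gap91.8
[255.70076642 197.9427622 ] [255.71330954 189.31487945]
```

View pics/w5.png

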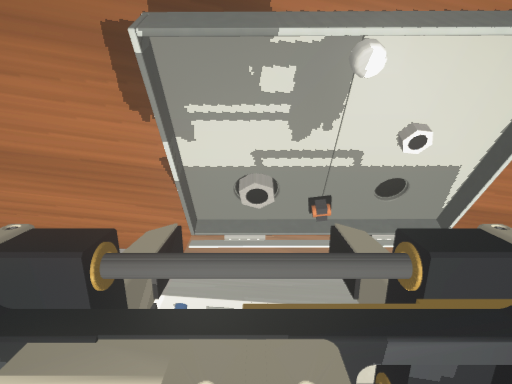

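The big nut's bore is at (257,196) and the nut sits inside the wide pocket's rim (seated prediction (256,198)). The coil hasn't moved. Now the small nut.

Run:
```python
from h import *
o,d=ori(58,'nut')
g=world(-.0185-.004,.0682,.0222)
manip.move_pose(g-.10*d,o); st("pre")
manip.servo_line(g,ori=o,vel=.12); st("at")
effector.close(5); st("grip")
if .022<manip.current_finger_gap()<.03:
    p=manip.current_tool_pos()
    manip.servo_line(world(.048,.0756,p[2]),ori=o,vel=.08); st("slid")
    effector.open_jaws(); st("open")
p=manip.current_tool_pos()
manip.servo_line(p-.13*d,vel=.2); st("back")
cv2.imwrite("pics/w6.png",viewer.get_image("wrist")[:,:,::-1])
c=viewer.get_calibration("wrist")
print(proj(c,world(.0545,.0756,.022)),proj(c,world(.0545,-.075,.028)))
```

```text
pre t20.0 case [-74.9  68.1 106.9] F [-0.2 -1.   0.4] gap91.9
at t21.0 case [-22.5  68.1  22.5] F [-1.   0.8 -0.7] gap92.2
grip t22.0 case [-22.5  68.1  22.2] F [-0.1  0.5  0.2] gap25.1
slid t23.1 case [47.3 75.7 21.8] F [ 0.3  0.7 -1.1] gap25.4
open t24.2 case [48.  75.6 22.2] F [-0.7  0.3 -0.2] gap91.6
back t25.0 case [-20.8  75.  132.4] F [ 0.4 -0.2 -1. ] gap91.7
[255.90619073 193.92140107] [116.69198418 197.83423309]
```

View pics/w6.png

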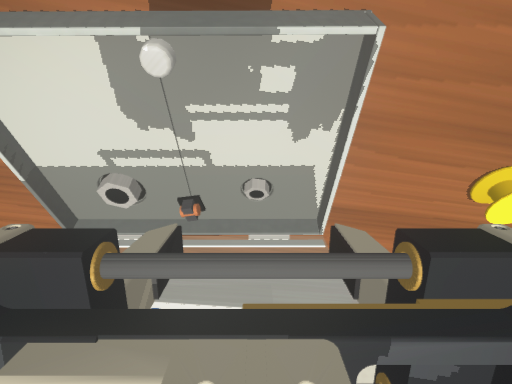

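The small nut sits in the narrow pocket with its bore at about (257,194), as predicted. A quick numeric check of whether both are seated, using the bore position and the drop in height, before closing the lid.

Run:
```python
from h import *
c=viewer.get_calibration("wrist"); im=cv2.imread("pics/w6.png"); g=cv2.cvtColor(im,cv2.COLOR_BGR2GRAY)
for n,(u,v),h,x,y in(("small",(257,194),.012,.0521,.0756),("big",(117,196),.018,.052,-.075)):
    m=np.zeros_like(g); m[v-9:v+9,u-14:u+14]=255; k=((g<60)*255).astype(np.uint8)&m
    nn,lab,s,cen=cv2.connectedComponentsWithStats(k); i=1+np.argmin([np.hypot(*(cc-(u,v)))-.02*a for cc,a in zip(cen[1:],s[1:,4])])
    print(n,s[i],np.round(cen[i],1),"seated",np.round(case(onz(c,cen[i],.010+h-.001))*1e3,1),"on plate",np.round(case(onz(c,cen[i],.015+h-.001))*1e3,1))
print(g[178:206:2,238:276:2])
```

```text
Traceback (most recent call last):
ValueError: attempt to get argmin of an empty sequence
```

Run:
```python
from h import *
c=viewer.get_calibration("wrist"); im=cv2.imread("pics/w6.png"); g=cv2.cvtColor(im,cv2.COLOR_BGR2GRAY)
for n,(u,v),h in(("small",(257,194),.012),("big",(117,196),.018)):
    w=g[v-16:v+16,u-22:u+22]; t,_=cv2.threshold(w,0,255,cv2.THRESH_OTSU); print(n,w.min(),np.percentile(w,[10,50,90]),t)
    k=(g<w.min()+25).astype(np.uint8)*255; m=np.zeros_like(k); m[v-10:v+10,u-14:u+14]=255
    nn,lab,s,cen=cv2.connectedComponentsWithStats(k&m); i=1+np.argmax(s[1:,4])
    print(s[i],np.round(cen[i],1),"seated",np.round(case(onz(c,cen[i],.010+h-.001))*1e3,1),"on plate",np.round(case(onz(c,cen[i],.015+h-.001))*1e3,1))
print(g[174:210:2,236:280:2])
```

```text
small 61 [103. 135. 169.] 111.0
[250 191  14   7  77] [256.2 193.8] seated [55.3 75.9 21. ] on plate [50.  75.9 26. ]
big 58 [ 60. 133. 185.] 107.0
[106 189  23  14 241] [116.7 195.5] seated [ 51.9 -74.3  27. ] on plate [ 46.5 -70.6  32. ]
[[138 138 137 138 138 138 138 138 138 138 138 138 138 138 137 138 138 139
  137 138 138 138]
 [137 137 137 137 137 138 137 137 138 138 138 138 137 138 138 137 138 138
  138 137 138 137]
 [137 137 137 137 137 137 134 133 146 141 107 101  94 114 133 137 137 137
  137 137 137 137]
 [137 137 137 137 136 119  88 143 162 168 168 172 169 169 170  87 129 137
  137 137 137 137]
 [136 137 137 136  95 109 152 149 163 168 168 171 169 169 170 110  69 119
  136 137 137 137]
 [136 136 137 109 100 149 152 148 163 168 168 171 169 169 169 130  87  68
  120 137 137 136]
 [136 136 130 104 119 149 152 148 167 167 167 171 168 169 169 130 131  68
  123 134 137 136]
 [136 136 125 106 119 149 151 162 178 175 174 176 171 169 170 130 130  67
  122 134 136 136]
 [136 136 124 127 142 151 177 178 168 114 108 133 164 174 176 138 130  84
  106 134 136 136]
 [135 135 132 100 153 177 177  82  61  62  62  62  62  78 177 178 130 117
  117 135 136 135]
 [135 135 135 129 101 170 176  68  61  61  61  61  62  61 163 177 158 103
  131 136 136 136]
 [135 135 135 134 126 133 176 136  69  61  61  61  62  87 171 171 120 133
  135 136 136 135]
 [135 135 135 135 135 136 145 172 172 153 149 149 176 173 148 136 136 135
  135 136 136 135]
 [135 135 135 135 135 135 136 138 141 137 141 150 151 141 137 135 135 135
  135 135 135 135]
 [135 135 135 135 135 134 135 135 135 135 135 135 135 135 135 135 135 135
  135 135 135 135]
 [134 134 135 134 135 134 134 134 135 135 135 135 135 135 135 135 135 134
  134 135 134 135]
 [134 134 134 135 134 134 135 135 134 135 134 134 135 134 135 134 135 135
  135 134 134 135]
 [134 134 134 135 135 134 135 134 135 135 135 135 135 134 135 134 134 134
  134 135 135 135]]
```

Run:
```python
from h import *
c=viewer.get_calibration("wrist"); np.set_printoptions(precision=1,suppress=True)
t=np.linspace(0,2*np.pi,72)
for n,y,r,h in(("small",.0755,.018,.012),("big",-.0755,.0255,.018)):
    ring=np.array([proj(c,world(.055+r*np.cos(a),y+r*np.sin(a),.015)) for a in t]); print(n,"rim u",ring[:,0].min(),ring[:,0].max(),"v",ring[:,1].min(),ring[:,1].max())
    o=world(.055,y,.010+h); s=.001
    print(" px/mm: x",proj(c,o+s*X)-proj(c,o),"y",proj(c,o+s*Y)-proj(c,o),"z",proj(c,o+s*Z)-proj(c,o))
im=cv2.imread("pics/w6.png"); g=cv2.cvtColor(im,cv2.COLOR_BGR2GRAY)
for n,(u,v) in(("small",(257,194)),("big",(117,196))):
    k=cv2.inRange(g[v-8:v+8,u-14:u+14],0,115); k=cv2.resize(k,None,fx=1,fy=1); cs,_=cv2.findContours(k,cv2.RETR_EXTERNAL,cv2.CHAIN_APPROX_NONE)
    print(n,cv2.fitEllipse(max((q for q in cs if len(q)>10),key=cv2.contourArea)))
print(g[170:222:1,256]); print(g[170:222,117])
```

```text
small rim u 239.66292510192847 271.98225093684977 v 177.91909291769434 200.41454393066627
 px/mm: x [-0.   0.6] y [0.9 0. ] z [-0.   0.7]
big rim u 95.56791997289923 144.25518043675248 v 172.5875239158367 204.51534122275405
 px/mm: x [0.3 0.6] y [0.9 0. ] z [-0.3  0.7]
small ((13.137223243713379, 7.735495567321777), (7.07319450378418, 13.97998332977295), 90.75586700439453)
big ((13.728235244750977, 7.762031555175781), (12.736422538757324, 23.65798568725586), 107.70689392089844)
[138 138 138 138 138 138 138 133 107 168 168 168 168 167 168 167 167 168
 174 170 108  63  62  62  61  61  61  79 149 170 141 141 135 135 135 134
 134 135 135 135 134 135 134 134 134 134 134 134 131 114 113 114]
[136 136 137 143 149 149 148 148 148 148 148 150 149 150 155 180 188 189
 180  79  61  61  60  60  60  60  59  59  59  58  58  58  67 118 187 185
 164 133 132 133 132 132 133 133 133 132 133 132 130 117 112 114]
```

The small nut's top face and bore look foreshortened (12 px against about 16 expected), and its bore reads about 50 mm. So it is probably caught on the near rim. The big nut is consistent with lying flat. I'll re-grip the small nut lightly and slide it 5 mm further.

```bash
cat > chk.py <<'E'
from h import *
def chk(tag):
    im=viewer.get_image("wrist"); cv2.imwrite(f"pics/{tag}.png",im[:,:,::-1]); c=viewer.get_calibration("wrist"); g=cv2.cvtColor(im,cv2.COLOR_RGB2GRAY)
    for n,y,h in(("small",.0756,.012),("big",-.0756,.018)):
        u,v=np.round(proj(c,world(.0545,y,.010+h))).astype(int); w=g[v-8:v+8,u-14:u+14]
        cs,_=cv2.findContours(cv2.inRange(w,0,115),cv2.RETR_EXTERNAL,cv2.CHAIN_APPROX_NONE)
        e=cv2.fitEllipse(max((q for q in cs if len(q)>10),key=cv2.contourArea)); cc=(e[0][0]+u-14,e[0][1]+v-8)
        print(n,np.round(e[1],1),"ratio%.2f"%(e[1][0]/e[1][1]),"ang%.0f"%e[2],"seated at",np.round(case(onz(c,cc,.010+h))*1e3,1)); print(g[v-18:v+18,u])
E
python3 - <<'E'
from chk import *
o,d=ori(58,'nut')
manip.servo_line(world(.047,.0756,.0222),ori=o,vel=.12)
effector.close(5); st("grip")
manip.servo_line(world(.0525,.0756,.0222),ori=o,vel=.03); st("slid")
effector.open_jaws()
manip.servo_line(world(-.021,.0756,.1325),vel=.2); st("back")
chk("w7")
E
```

```text
grip t27.4 case [47.  75.7 22.3] F [-0.7 -0.3  0.8] gap21.7
slid t27.7 case [53.  75.7 22.5] F [0.2 0.2 2.1] gap14.4
back t29.8 case [-20.9  75.  132.5] F [-0.5 -0.4  0.3] gap91.8
small [ 8.4 13.6] ratio0.62 ang89 seated at [59.6 75.4 22. ]
[138 131  72  70  70  76 116 155 155 155 156 155 155 160 184 186 146  62
  63  62  62  61  62  61  61  71 127 186 170 135 135 135 135 134 134 135]
big [12.3 23.7] ratio0.52 ang105 seated at [ 51.7 -73.7  28. ]
[148 148 148 149 155 180 187 186 172  61  61  61  60  60  60  60  59  60
  60  58  58  58  81 158 188 183 144 133 133 133 133 133 133 133 133 132]
```

The small nut now reads level: ratio 0.62, with the pocket floor visible behind it. I'll check the big nut in the straight-on picture w5.

Run:
```python
from h import *
import pickle; c=pickle.load(open("w5.pkl","rb")); np.set_printoptions(precision=2,suppress=True)
g=cv2.cvtColor(cv2.imread("pics/w5.png"),cv2.COLOR_BGR2GRAY); u,v=257,196
w=g[v-11:v+12,u-16:u+16]; cs,_=cv2.findContours(cv2.inRange(w,0,115),cv2.RETR_EXTERNAL,cv2.CHAIN_APPROX_NONE)
e=cv2.fitEllipse(max(cs,key=cv2.contourArea)); print(e, e[1][0]/e[1][1]); cc=(e[0][0]+u-16,e[0][1]+v-11); print(case(onz(c,cc,.028))*1e3)
o=world(.054,-.075,.028); print(proj(c,o+.001*X)-proj(c,o),proj(c,o+.001*Y)-proj(c,o)); print(g[168:215,257])
```

```text
((15.507789611816406, 10.843705177307129), (14.234275817871094, 21.3626651763916), 89.09693908691406) 0.6663155416395206
[ 51.15 -74.13  28.  ]
[-0.    0.62] [0.93 0.  ]
[138 137 137 137 137 141 152 152 152 152 152 152 152 152 153 166 188 188
 187 180 141  62  63  62  62  61  61  61  61  61  61  60  60  60  60  91
 184 188 187 181 145 134 134 134 133 134 134]
```

The big nut is flat (ratio 0.666 against 0.667 for level) and seated. Now I'll close the lid.

Run:
```python
from h import *
_,dn=ori(58,'nut')
manip.servo_line(manip.current_tool_pos()-.10*dn,vel=.25)
o,d=ori(66,'bar'); b=bar(1.12)
manip.move_pose(world(-.16,0,.34),o); st("out")
manip.servo_line(b-.09*d,ori=o,vel=.25)
manip.servo_line(b+.009*d,vel=.12); st("at")
effector.close(20); st("grip")
off=manip.current_tool_pos()-.009*d-b; print(np.round(off*1e3,1))
for th in np.linspace(1.12,.08,9)[1:]:
    a=76 if th<.45 else np.interp(th,[.45,1.12],[76,66])
    o,d=ori(a,'bar'); manip.servo_line(bar(th)+.009*d,ori=o,vel=.15); st("%.2f"%th)
```

```text
Traceback (most recent call last):
bench.PlanningError: the arm cannot follow that straight line within its joint ranges
```

Run:
```python
from h import *
o58,dn=ori(58,'nut')
for p in (world(-.1,.05,.19),world(-.08,.068,.14),world(-.075,.068,.107)):
    try: manip.servo_line(p,vel=.25); break
    except manip.PlanningError: pass
st("under")
o,d=ori(66,'bar'); b=bar(1.12)
manip.move_pose(world(-.16,0,.34),o); st("out")
manip.servo_line(b-.09*d,ori=o,vel=.25)
manip.servo_line(b+.009*d,vel=.12); st("at")
effector.close(20); st("grip")
off=manip.current_tool_pos()-.009*d-b; print(np.round(off*1e3,1))
if manip.current_finger_gap()>.007:
  for th in np.linspace(1.12,.08,9)[1:]:
    a=76 if th<.45 else np.interp(th,[.45,1.12],[76,66])
    o,d=ori(a,'bar'); manip.servo_line(bar(th)+.009*d,ori=o,vel=.15); st("%.2f"%th)
```

```text
under t30.2 case [-80.7  67.6 139.4] F [ 1.  -0.1  0.3] gap91.3
out t31.6 case [-1.60e+02  3.00e-01  3.39e+02] F [ 0.1  0.2 -0.2] gap91.7
at t33.3 case [ 2.300e+00 -2.000e-01  2.734e+02] F [-0.7  0.9  0.1] gap91.8
grip t34.5 case [  2.5  -0.  272.8] F [ 0.9 -0.4 -0.7] gap9.1
[0.4 0.  0.2]
0.99 t34.9 case [-3.060e+01 -1.000e-01  2.548e+02] F [-5.8 -1.4  3.2] gap9.1
0.86 t35.3 case [-5.900e+01 -1.000e-01  2.337e+02] F [-5.5 -1.2  1.2] gap8.9
0.73 t35.7 case [-8.350e+01 -1.000e-01  2.099e+02] F [ 0.2 -1.6 -4.7] gap9.3
0.60 t36.1 case [-1.050e+02 -1.000e-01  1.831e+02] F [ 3.3 -0.3 -7.2] gap9.3
0.47 t36.4 case [-123.4   -0.   153.1] F [ 4.8 -0.2 -5.6] gap9.4
0.34 t36.8 case [-137.5   -0.   121.2] F [ 4.8  0.  -5.7] gap9.2
0.21 t37.2 case [-147.5   -0.    87.5] F [ 5.7  0.7 -4.8] gap9.0
0.08 t37.6 case [-153.    -0.    52.9] F [ 4.1  1.4 -4. ] gap9.2
```

Smooth. Next I'll let go, back off, and press the bar down with the shut fingertips.

Run:
```python
from h import *
effector.open_jaws(); st("open")
o,d=ori(76,'bar')
manip.servo_line(manip.current_tool_pos()-.06*d,vel=.15)
effector.close(10)
o,d=ori(80,'bar'); b=bar(0)
manip.servo_line(np.append(b[:2],.09),ori=o,vel=.15); st("above")
F0=manip.current_force()[2]
for z in np.arange(.078,.0355,-.003):
    manip.servo_line(np.append(b[:2],z),vel=.04); f=manip.current_force()[2]-F0; print("%.3f %.1f"%(z,f),end="; ")
    if f>9: break
st("pressed")
cv2.imwrite("pics/side8.png",viewer.get_image("side")[:,:,::-1])
manip.servo_line(np.append(b[:2],.12),vel=.15)
```

```text
open t38.9 case [-154.2    0.    52.8] F [ 0.5 -0.9 -0.5] gap91.8
above t41.2 case [-157.4    0.    89.6] F [ 0.2 -0.4  1. ] gap0.6
0.078 -0.5; 0.075 -1.7; 0.072 -2.2; 0.069 -0.9; 0.066 -1.8; 0.063 -0.7; 0.060 -1.0; 0.057 0.1; 0.054 -0.6; 0.051 -1.6; 0.048 -0.5; 0.045 1.8; 0.042 39.3; pressed t44.7 case [-1.571e+02 -1.000e-01  4.410e+01] F [-13.7  -0.2  40.3] gap0.2
```

Run:
```python
from h import *
manip.servo_line(world(-.19,0,.22),vel=.25); effector.open_jaws(); st("clear")
im=viewer.get_image("side"); cv2.imwrite("pics/side9.png",im[:,:,::-1]); c=viewer.get_calibration("side"); g=cv2.cvtColor(im,cv2.COLOR_RGB2GRAY)
for th in(-.03,-.015,0,.015,.03,.06,.09):
    p=[proj(c,bar(th)+y*Y) for y in np.linspace(-.035,.035,15)]; 
    print(th,"bar brightness",np.mean([g[int(round(v)),int(round(u))] for u,v in p]).round(1))
# coil & dial & nuts through the lid vs first picture
a=cv2.imread("pics/side0.png"); d=cv2.absdiff(a,cv2.imread("pics/side9.png")).max(2)
for n,p in(("coil",world(.074,-.002,.02)),("dial",world(-.087,.004,.02)),("spool",None)):
    if p is not None:
        u,v=np.round(proj(c,p)).astype(int); print(n,(u,v),im[v-1:v+2,u-1:u+2].mean((0,1)).round())
```

```text
clear t47.4 case [-190.   -0.  220.] F [-0.7  0.9 -0.1] gap92.0
-0.03 bar brightness 98.3
-0.015 bar brightness 153.3
0 bar brightness 199.5
0.015 bar brightness 206.0
0.03 bar brightness 149.0
0.06 bar brightness 111.3
0.09 bar brightness 113.2
coil (np.int64(268), np.int64(180)) [150. 148. 143.]
dial (np.int64(231), np.int64(202)) [151. 149. 144.]
```

The bar lies at the shut height: the brightness peak is at 0 to 0.015 rad, and it stopped the fingertips at z = 44 mm. Handing in.

```bash
python3 -c "
from bench import manip
print(manip.hand_in(), manip.current_clock())"
```

```text
the job is handed in; nothing more can be done
the job is handed in; nothing more can be done
```

I opened the lid to about 64° and it held by itself, slid both nuts into their pockets, then shut and released the lid, and handed in at about 47 s. Two caveats: the small nut first caught on its pocket rim and needed a second nudge, and pressing the lid shut peaked at about 40 N at the fingertips.

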